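Nest the fitting caddies in their trays on a violin maker's bench

TASK

Tidy the bench: lift the kidney-shaped caddy and the half-round caddy by their grip bars and nest each in the empty wooden tray of its own shape, turned so that the outlines match and it lies flat on the tray's floor. The oval caddy has no tray and is not needed.

Things in the scene. Friction and masses are not known exactly. Their poses are not given: they have to be found in the camera images.
- kidney_grip (a point): Loose wooden caddy, 0.11 to 0.23 kg, kidney-shaped (bent band 56 mm wide, 136 mm long). Rim 24 mm high. Upright grip bar across its middle: 12 mm thick (along y), 52 mm long (along x), top 62 mm above the underside. Point: middle of the bar, 12 mm below its top, 50 mm above the underside (56 mm above the tray's origin once nested). Axes: z up, x from hollow to bulging side, y along its length.
- half_grip (a point): Loose wooden caddy, 0.11 to 0.23 kg, half-round (straight side 132 mm, 66 mm deep). Rim 24 mm high. Upright grip bar across its middle: 12 mm thick (along y), 62 mm long (along x), top 62 mm above the underside. Point: middle of the bar, 12 mm below its top, 50 mm above the underside (56 mm above the tray's origin once nested). Axes: z up, x from straight to curved side, y along the straight side.
- kidney_tray: Empty loose wooden tray, 0.6 kg, kidney-shaped, 168 mm long, 88 mm wide across the middle. Walls 5 mm thick, 30 mm high; floor 6 mm thick. Its hollow is its caddy's outline widened by 11 mm all round. Origin: on its underside, below where the middle of the caddy's bar belongs; z up, x from hollow to bulging side, y along its length.
- half_tray: Empty loose wooden tray, 0.6 kg, half-round, about 162 mm along the straight side, 98 mm deep. Walls 5 mm thick, 30 mm high; floor 6 mm thick. Its hollow is its caddy's outline widened by 11 mm all round. Origin: on its underside, below where the middle of the caddy's bar belongs; z up, x from straight to curved side, y along the straight side.
Mind the look-alikes: they are no part of the job. What is shaped like the part that bears kidney_grip but purple is not meant.

How it is judged:
By the outcome, as a careful person would: the job done as asked, in the order asked, and still so for the second after the job is handed in, with the robot touching nothing.
It also fails if it takes over 64 s, if anything falls off the work surface, if the arm or the gripper's body presses on something with over 40 N, if the wrist force passes 120 N, or if a joint passes its speed limit or range.

ROBOT

A 6-joint arm with a two-finger parallel gripper is mounted at the origin on the work surface. World frame = base frame: x ahead of the robot, y to its left, z up, the work surface at z = 0. Lengths are in m, angles in rad, forces in N, time in s.
With the tool pointing down it reaches from about 0.275 to 0.75 m from the base axis. Payload 10.2 kg.
Tool frame: the origin (TCP) lies where the fingers leave the gripper's body, on its centre line; the fingertips stand 73 mm ahead of it and the grasp point (between the pads) lies bot.pinch_z ahead of it (bot.pinch_z is the distance from the TCP to the grasp point, in m); z points along the fingers, y is the direction in which the jaws open and shut (so a half turn about z gives the same grasp; the last joint's range is limited). The gripper opens to 85 mm and grips with 20 to 120 N. Pads are 22 mm wide; open, the fingers measure 114 mm over their backs; the gripper's body (76 mm by 85 mm) begins 54 mm behind the grasp point. The pads swing forward as they close: fully open they stand 13 mm farther back than shut.
Start: joints at [-1.393, 0.313, 1.498, -0, 1.331, -0.223], TCP at [0.205, -0.483, 0.304] pointing down, gripper open.
Joint ranges: [-2.94, 2.94], [-0.97, 2.17], [0.19, 2.56], [-1.23, 4.37], [0.02, 3.11], [-2.88, 2.88]. Speed limits (rad/s): [2.39, 2.39, 3.01, 3.14, 3.14, 3.14].

INTERFACE

Orientations are given as a 3x3 rotation matrix whose columns are the frame's x, y, z axes.
In Python, from bench import bot gives the robot as it stands. Calls block until the motion is done:
- bot.move_ptp(position, orientation): joint-space move of the TCP to a pose.
- bot.move_linear(position, orientation=None, feed=0.15): straight line of the TCP; orientation=None keeps the orientation; feed is the mean speed in m/s.
- bot.set_joints(angles): joint-space move.
- bot.command_gripper(opening, grasp_force=None): finger opening in m; grasp_force is the grip in N (None keeps the last); returns when the fingers have stopped.
- bot.wait(seconds).
- bot.solve_ik(position, orientation): joint angles nearest the present ones, or None.
- bot.get_state(): the state.
- bot.camera(name): name is "scene" or "top" or "wrist"; returns a dict with "frame" (400x640x3 uint8, red, green, blue), "fx", "fy", "cx", "cy" (pixels), "R" (3x3) and "t" (3): a world point X has camera coordinates R X + t; the wrist camera has in their place "T_tool_cam" (4x4, takes a point from camera to tool coordinates, whose origin is the TCP and whose axes are the flange's). Camera axes: x right, y down, z forward; pixel columns grow to the right and rows downward; lengths in m; the calibration is good to about 2 mm. The wrist camera is an equidistant fisheye: a pixel r from the principal point sees the ray r / f radians off the axis. A picture is of the moment at which its call begins: read the wrist's pose just before it. There is no depth.
A pose or a line that the arm cannot do raises bot.PlanningError and nothing moves.
- bot.finish_job(): hands the job in, once; it reports no verdict.
Trained networks look in a picture, given as the dict that the camera call returned (one of the last four; its "shot" number tells which), for a name from the list of things; names that differ only in an ending like _2 or _b are one class to them, and where a whole thing is asked for, a point or a joint stands for the part that bears it (a point fixed in the world has none). Each returns a list of dicts, best first, with "conf" (0 to 1); they miss things now and then, are a little off and sometimes report something else, mostly with a low value. They report only what shows in the picture. A call takes as long as a camera call. They do not tell look-alikes from the thing itself.
- bot.search_frame(picture, query): "centre" ([column, row] in pixels, amid what is visible of it).
- bot.regions_of(picture, query): "region" (400x640 bool, what is visible of it) and "centre" ([column, row] in pixels, amid what is visible of it).
The state is a dict: "clock": time; "q": joint angles; "joint_velocities": joint speeds; "effort": joint torques, N m; "ee_pos": TCP position; "tcp_rot": TCP orientation; "ft_force": force on the tool from outside, world axes, zero at the start; "torque": the same for the moment, N m; "width": finger opening in m.
Only numpy, scipy, OpenCV 4.12 (cv2) and the standard library are available. Lean on these libraries where they do the work, as an engineer would, in place of code of your own. Each camera call takes 0.05 s, during which the arm holds its last target. There are 200 camera calls.

## Working session

There is one attempt and no reset: what is moved stays moved. The work goes in short steps, each a Python script; the robot and the scene stay as the last script left them, time stands still between calls to the robot, and variables do not carry over. Pictures are saved under pics/ and viewed, about 8 in all and at most 12, crops included, and the job is handed in when it is done.

```bash
mkdir -p pics; ls; python3 - <<'E'
from bench import bot
import cv2,numpy as np,pickle
print(bot.get_state()['clock'],bot.pinch_z)
out={}
for c in ['top','scene']:
    p=bot.camera(c); out[c]=p
    cv2.imwrite(f'pics/{c}0.png',p['frame'][:,:,::-1])
    print(c,p['fx'],p['cx'],p['cy'],p['R'],p['t'])
    for q in ['kidney_grip','half_grip','kidney_tray','half_tray']:
        rs=bot.regions_of(p,q)
        for r in rs[:5]: print(c,q,round(r['conf'],2),np.round(r['centre']),r['region'].sum(),p['frame'][r['region']].mean(0).round())
        out[c+q]=rs
pickle.dump(out,open('o.pkl','wb'))
E
```

```text
pics
0.0 0.0539
top 388.98781266139224 318.6159100567984 192.70647105149607 [[-9.32853455e-04 -9.99718690e-01 -2.36995817e-02]
 [-9.94579487e-01  3.39169973e-03 -1.03923720e-01]
 [ 1.03974867e-01  2.34741722e-02 -9.94302866e-01]] [0.05503187 0.47007816 0.9634666 ]
top kidney_grip 0.8 [231. 278.] 1269 [72. 40. 94.]
top kidney_grip 0.71 [206. 191.] 1257 [89. 61. 40.]
top kidney_grip 0.64 [169. 138.] 1154 [67. 34. 89.]
top half_grip 0.68 [468. 178.] 1256 [104.  72.  49.]
top kidney_tray 0.7 [295. 132.] 2184 [108.  74.  49.]
top half_tray 0.91 [391. 132.] 2035 [108.  73.  47.]
scene 447.74575739127897 325.41011985329556 204.20582094694942 [[-0.29131927  0.95662536 -0.0010048 ]
 [ 0.67460176  0.20469021 -0.70923507]
 [-0.67826658 -0.20729168 -0.70497135]] [ 0.07990169 -0.25953934  1.63559193]
scene kidney_grip 0.64 [410. 190.] 811 [53. 27. 71.]
scene kidney_grip 0.6 [424. 249.] 983 [65. 40. 21.]
scene kidney_grip 0.6 [459. 305.] 1254 [53. 21. 76.]
scene half_grip 0.67 [197. 209.] 761 [82. 51. 28.]
scene kidney_tray 0.73 [326. 273.] 1962 [83. 48. 23.]
scene half_tray 0.74 [240. 252.] 1724 [86. 51. 25.]
```

View pics/top0.png

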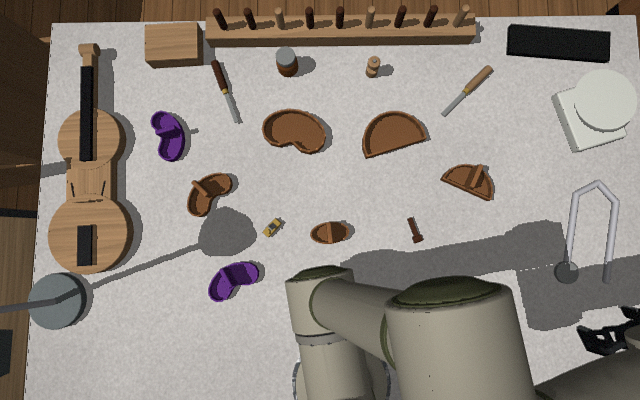

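View pics/scene0.png

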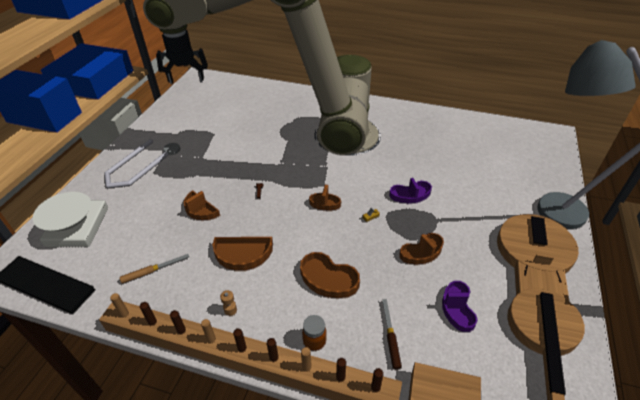

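The kidney caddy could be brown (206,191), purple (231,278) or purple (169,138). The brown one fits, since the task excludes purple. The half caddy is at (468,178), and the trays are at (295,132) for the kidney and (391,132) for the half-round. The oval at (330,232) isn't needed. Next I'll fit the models to the masks.

```bash
cat > fit.py <<'E'
import numpy as np,cv2
from scipy.optimize import minimize
def kidney(off,a):
    R=.04/np.sin(a); t=np.linspace(-a,a,25); w=.028+off
    o=np.c_[(R+w)*np.cos(t)-R,(R+w)*np.sin(t)]; i=np.c_[(R-w)*np.cos(t)-R,(R-w)*np.sin(t)][::-1]
    s=np.linspace(0,np.pi,15)
    def cap(th,s0): 
        c=np.array([R*np.cos(th)-R,R*np.sin(th)]); return c+w*np.c_[np.cos(s0),np.sin(s0)]
    return np.r_[o,cap(a,a+s),i,cap(-a,-a+np.pi+s)]
def half(off):
    t=np.linspace(-np.pi/2,np.pi/2,40); p=np.c_[.066*np.cos(t)-.033,.066*np.sin(t)]
    if off==0: return p
    n=np.linspace(0,2*np.pi,40); c=off*np.c_[np.cos(n),np.sin(n)]
    return cv2.convexHull((p[:,None]+c[None]).reshape(-1,1,2).astype(np.float32))[:,0].astype(float)
def layers(name,a):
    tray='tray' in name; off=.016 if tray else 0
    s=kidney(off,a) if 'kidney' in name else half(off)
    h=.030 if tray else .024
    L=[(s,z) for z in np.linspace(0,h,5)]
    if not tray:
        l=.026 if 'kidney' in name else .031
        b=np.array([[-l,-.006],[l,-.006],[l,.006],[-l,.006]]); L+=[(b,z) for z in np.linspace(h,.062,8)]
    return L
def world(s,z,x,y,th):
    c,n=np.cos(th),np.sin(th)
    return np.c_[x+c*s[:,0]-n*s[:,1],y+n*s[:,0]+c*s[:,1],np.full(len(s),z)]
def project(cam,P):
    C=P@cam['R'].T+cam['t']
    if cam.get('fish'):
        r=np.hypot(C[:,0],C[:,1]); k=np.arctan2(r,C[:,2])/np.maximum(r,1e-9)
        return np.c_[cam['fx']*k*C[:,0]+cam['cx'],cam['fy']*k*C[:,1]+cam['cy']]
    return np.c_[cam['fx']*C[:,0]/C[:,2]+cam['cx'],cam['fy']*C[:,1]/C[:,2]+cam['cy']]
def sil(cam,name,p,S=4):
    m=np.zeros((400*S,640*S),np.uint8)
    for s,z in layers(name,p[3]):
        q=project(cam,world(s,z,*p[:3]))
        cv2.fillPoly(m,[np.round(((q+.5)*S-.5)*16).astype(np.int32)],1,shift=4)
    return m
def ground(cam,uv,z):
    u=np.array([(uv[0]-cam['cx'])/cam['fx'],(uv[1]-cam['cy'])/cam['fy'],1.])
    d=cam['R'].T@u; o=-cam['R'].T@cam['t']; return (o+d*(z-o[2])/d[2])[:2]
def fit(name,views,xy,ths,a=.8,fita=True,S=4):
    ms=[(c,cv2.resize(m.astype(np.uint8),None,fx=S,fy=S,interpolation=cv2.INTER_NEAREST)) for c,m in views]
    def cost(v):
        p=[v[0]/100,v[1]/100,v[2]/5,a+(v[3]/5 if fita else 0)]
        if not .2<p[3]<1.5: return 9
        e=0
        for c,m in ms:
            s=sil(c,name,p,S); e+=1-(s&m).sum()/(s|m).sum()
        return e/len(ms)
    best=None
    n=4 if fita else 3
    for th in ths:
        x0=np.array([xy[0]*100,xy[1]*100,th*5,0][:n]); sx=np.vstack([x0]+[x0+d for d in np.diag([1.5,1.5,1.5,1.][:n])])
        r=minimize(cost,x0,method='Nelder-Mead',options=dict(initial_simplex=sx,maxfev=130,xatol=.01,fatol=1e-4))
        if best is None or r.fun<best.fun: best=r
    v=best.x; return np.array([v[0]/100,v[1]/100,v[2]/5,a+(v[3]/5 if fita else 0)]),1-best.fun
E
cat > f0.py <<'E'
import pickle,numpy as np,cv2
from fit import *
o=pickle.load(open('o.pkl','rb'))
res={}; im=cv2.resize(o['top']['frame'][:,:,::-1],None,fx=4,fy=4,interpolation=cv2.INTER_CUBIC)
for n in ['kidney_tray','half_tray','kidney_grip','half_grip']:
    k=1 if n=='kidney_grip' else 0
    m=[(o[c],o[c+n][k]['region']) for c in ['top','scene']]
    xy=ground(o['top'],o['top'+n][k]['centre'],.015)
    a=res['kidney_tray'][3] if n=='kidney_grip' else .8
    p,i=fit(n,m,xy,np.arange(0,6.28,np.pi/4),a,n=='kidney_tray',S=3)
    res[n]=p; print(n,p.round(4),round(i,3),[round(fit(n,[v],p[:2],[p[2]],p[3],False,S=3)[0][j],4) for v in m for j in range(3)])
    for s,z in layers(n,p[3])[4:]:
        q=project(o['top'],world(s,z,*p[:3])); cv2.polylines(im,[np.round((q+.5)*4).astype(int)],True,(0,255,0),1)
pickle.dump(res,open('res.pkl','wb'))
cv2.imwrite('pics/fit0.png',cv2.resize(im[380:900,700:2000],(800,320)))
k=im[600:1160,600:1160]; cv2.imwrite('pics/fit0.png',np.vstack([cv2.resize(im[380:900,700:2000],(800,320)),np.hstack([cv2.resize(o['top']['frame'][100:310,130:270,::-1],(187,280)),np.zeros((280,613,3),np.uint8)])]))
E
time python3 f0.py
```

```text
kidney_tray [0.6461 0.1166 6.0588 0.7494] 0.94 [np.float64(0.6449), np.float64(0.1171), np.float64(6.0681), np.float64(0.6496), np.float64(0.1158), np.float64(6.0287)]
half_tray [ 0.6348 -0.1302  0.2929  0.8   ] 0.938 [np.float64(0.6327), np.float64(-0.1299), np.float64(0.296), np.float64(0.6367), np.float64(-0.1299), np.float64(0.2701)]
kidney_grip [0.4807 0.3485 0.8213 0.7494] 0.927 [np.float64(0.4796), np.float64(0.3487), np.float64(0.8109), np.float64(0.4844), np.float64(0.3483), np.float64(0.8109)]
half_grip [ 0.5109 -0.3314 -0.4414  0.8   ] 0.909 [np.float64(0.5087), np.float64(-0.332), np.float64(-0.4412), np.float64(0.5156), np.float64(-0.3301), np.float64(-0.4334)]
real	1m28.679s
user	0m56.557s
sys	0m27.032s
```

View pics/fit0.png

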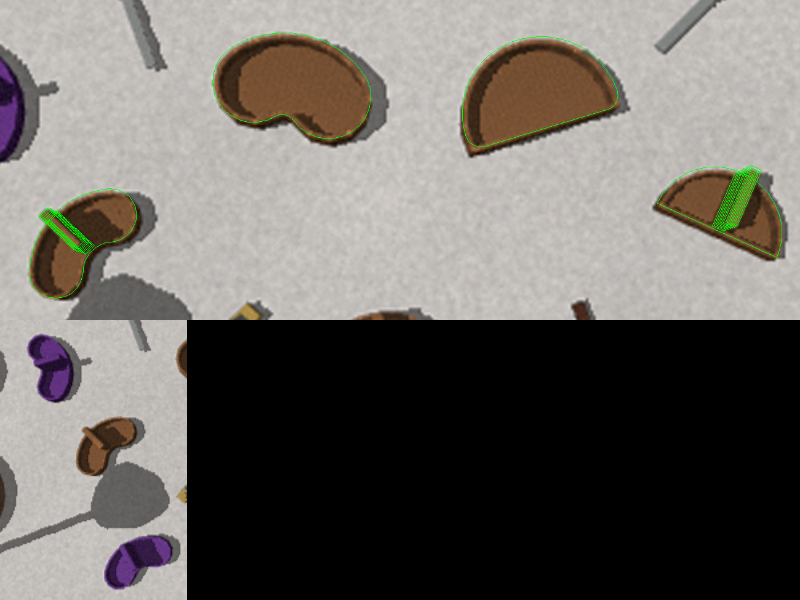

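The fits match well: the outlines sit on the rims and the brown kidney is confirmed as the target. I'll move above it and look with the wrist camera.

```bash
cat > h.py <<'E'
import numpy as np,cv2,pickle
from bench import bot
from fit import *
PZ=bot.pinch_z
def rot(th):  # tool down, tool y along caddy y (flip 0) 
    y=np.array([-np.sin(th),np.cos(th),0]); z=np.array([0,0,-1.]); return np.c_[np.cross(y,z),y,z]
def wristcam():
    s=bot.get_state(); p=bot.camera('wrist'); T=p['T_tool_cam']
    Rw=np.array(s['tcp_rot'])@T[:3,:3]; tw=np.array(s['ee_pos'])+np.array(s['tcp_rot'])@T[:3,3]
    return p,dict(fx=p['fx'],fy=p['fy'],cx=p['cx'],cy=p['cy'],R=Rw.T,t=-Rw.T@tw,fish=1)
def look(name,p0,tag):
    p,c=wristcam(); rs=bot.regions_of(p,name)
    uv=project(c,np.array([[p0[0],p0[1],.02]]))[0]
    rs=[r for r in rs if np.hypot(*(np.array(r['centre'])-uv))<60]
    im=np.ascontiguousarray(p['frame'][:,:,::-1]); q=p0
    print(name,'pred uv',uv.round(),[(round(r['conf'],2),np.round(r['centre'])) for r in rs])
    if rs:
        q,i=fit(name,[(c,rs[0]['region'])],p0[:2],[p0[2]],p0[3],False,S=3); print(q.round(4),round(i,3))
        for s,z in layers(name,q[3])[4:]: cv2.polylines(im,[np.round(project(c,world(s,z,*q[:3]))).astype(int)],True,(0,255,0),1)
    cv2.imwrite(f'pics/{tag}.png',im); return q
def st():
    s=bot.get_state(); print('t',round(s['clock'],2),np.round(s['ee_pos'],4),'F',np.round(s['ft_force'],1),'w',round(s['width'],4))
E
python3 - <<'E'
from h import *
r=pickle.load(open('res.pkl','rb'))
for a in ['kidney','half']:
    for f in [0,np.pi]:
        for n in ['_grip','_tray']:
            p=r[a+n]
            for z in [.104,.28]:
                q=bot.solve_ik([p[0],p[1],z],rot(p[2]+f)); print(a,f,n,z,None if q is None else np.round(q,2))
E
```

```text
kidney 0 _grip 0.104 [ 0.43  0.68  1.49 -0.    0.97 -1.96]
kidney 0 _grip 0.28 [ 0.43  0.48  1.31 -0.    1.34 -1.96]
kidney 0 _tray 0.104 [ 0.    0.8   1.26 -0.    1.08 -1.35]
kidney 0 _tray 0.28 [ 0.    0.63  1.08 -0.    1.43 -1.35]
kidney 3.141592653589793 _grip 0.104 [ 0.43  0.68  1.49 -0.    0.97  1.18]
kidney 3.141592653589793 _grip 0.28 [ 0.43  0.48  1.31 -0.    1.34  1.18]
kidney 3.141592653589793 _tray 0.104 [ 0.    0.8   1.26 -0.    1.08  1.8 ]
kidney 3.141592653589793 _tray 0.28 [ 0.    0.63  1.08 -0.    1.43  1.8 ]
half 0 _grip 0.104 [-0.77  0.71  1.44 -0.    1.   -1.9 ]
half 0 _grip 0.28 [-0.77  0.52  1.26 -0.    1.36 -1.9 ]
half 0 _tray 0.104 [-0.38  0.78  1.3  -0.    1.07 -2.25]
half 0 _tray 0.28 [-0.38  0.61  1.12 -0.    1.42 -2.25]
half 3.141592653589793 _grip 0.104 [-0.77  0.71  1.44 -0.    1.    1.24]
half 3.141592653589793 _grip 0.28 [-0.77  0.52  1.26 -0.    1.36  1.24]
half 3.141592653589793 _tray 0.104 [-0.38  0.78  1.3  -0.    1.07  0.9 ]
half 3.141592653589793 _tray 0.28 [-0.38  0.61  1.12 -0.    1.42  0.9 ]
```

```bash
python3 - <<'E'
from h import *
r=pickle.load(open('res.pkl','rb'))
for n in ['kidney_tray','kidney_grip']:
    p=r[n]; bot.move_ptp([p[0],p[1],.28],rot(p[2]+np.pi)); bot.wait(.2); st()
    r[n]=look(n,p,'w_'+n)
pickle.dump(r,open('res2.pkl','wb'))
a=cv2.imread('pics/w_kidney_tray.png'); b=cv2.imread('pics/w_kidney_grip.png')
cv2.imwrite('pics/w1.png',cv2.resize(np.vstack([a,b]),(480,600)))
E
```

```text
t 3.33 [0.6461 0.1162 0.28  ] F [-0.4  0.5  0.9] w 0.0856
kidney_tray pred uv [321. 179.] [(0.6, array([325., 187.]))]
[0.6451 0.1158 6.046  0.7494] 0.982
t 4.73 [0.4815 0.3478 0.2799] F [-0.3 -0.1 -0.5] w 0.0852
kidney_grip pred uv [321. 180.] [(0.87, array([321., 188.]))]
[0.4795 0.3489 0.8106 0.7494] 0.975
```

View pics/w1.png

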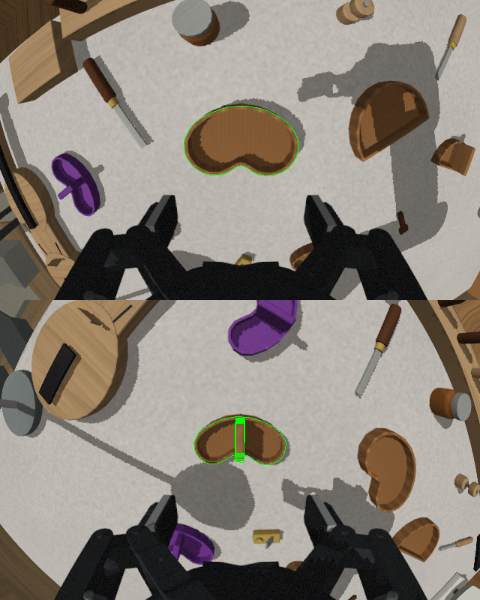

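```bash
cat >> h.py <<'E'
def pick(p,f=np.pi):
    R=rot(p[2]+f); z=.05+PZ
    bot.command_gripper(.05)
    bot.move_linear([p[0],p[1],z+.04],R,feed=.25); bot.move_linear([p[0],p[1],z],R,feed=.1)
    bot.command_gripper(0,40); st()
    bot.move_linear([p[0],p[1],z+.11],R,feed=.2); st()
def place(g,p,f=np.pi):
    R=rot(p[2]+f); z=.056+PZ
    bot.move_ptp([p[0],p[1],z+.10],R); bot.wait(.2); st()
def lower(p,f=np.pi):
    z=.056+PZ
    R=rot(p[2]+f)
    bot.move_linear([p[0],p[1],z+.015],R,feed=.2); bot.wait(.2); st()
    bot.move_linear([p[0],p[1],z+.0005],R,feed=.04); bot.wait(.2); st()
def release(p,f=np.pi):
    z=.056+PZ
    bot.command_gripper(.045); bot.wait(.1); bot.move_linear([p[0],p[1],z+.12],rot(p[2]+f),feed=.25); st()
E
python3 - <<'E'
from h import *
r=pickle.load(open('res2.pkl','rb'))
pick(r['kidney_grip']); place(0,r['kidney_tray'])
p,c=wristcam(); im=np.ascontiguousarray(p['frame'][:,:,::-1])
q=r['kidney_tray']
for s,z in layers('kidney_tray',q[3])[4:5]: cv2.polylines(im,[np.round(project(c,world(s,z,*q[:3]))).astype(int)],True,(0,255,0),1)
for s,z in layers('kidney_grip',q[3]): cv2.polylines(im,[np.round(project(c,world(s,z+.106,*q[:3]))).astype(int)],True,(255,0,255),1)
cv2.imwrite('pics/hold1.png',im)
E
```

```text
t 6.94 [0.4798 0.349  0.1046] F [-0.4  0.5  4.4] w 0.0114
t 7.64 [0.479  0.3486 0.2124] F [-0.1 -0.8 -2.7] w 0.0116
t 8.94 [0.6447 0.117  0.21  ] F [-0.1  0.6 -2.4] w 0.0115
```

View pics/hold1.png

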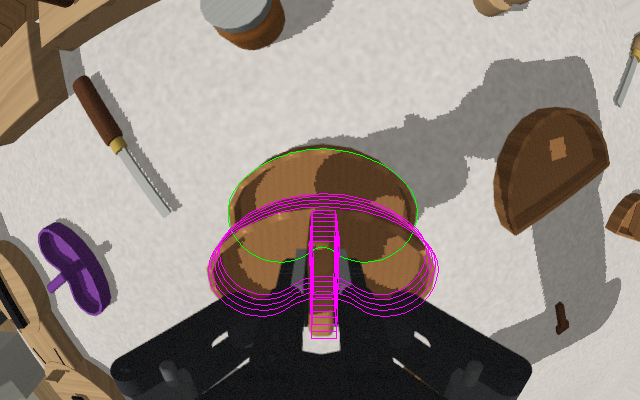

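The held caddy matches its predicted outline and the tray is directly below it, so I'll lower it.

```bash
python3 - <<'E'
from h import *
r=pickle.load(open('res2.pkl','rb'))
lower(r['kidney_tray']); release(r['kidney_tray'])
p=r['kidney_tray']
p,c=wristcam(); cv2.imwrite('pics/k2.png',p['frame'][:,:,::-1])
for n in ['half_tray','half_grip']:
    p=r[n]; bot.move_ptp([p[0],p[1],.28],rot(p[2]+np.pi)); bot.wait(.2); st()
    r[n]=look(n,p,'w_'+n)
pickle.dump(r,open('res3.pkl','wb'))
I=[cv2.resize(cv2.imread(f'pics/{n}.png'),(400,250)) for n in ['k2','w_half_tray','w_half_grip']]
cv2.imwrite('pics/w2.png',np.vstack([np.hstack(I[:2]),np.hstack([I[2],I[2]*0])]))
E
```

```text
t 9.77 [0.6457 0.1158 0.1266] F [ 0.1 -0.4 -1.7] w 0.0111
t 10.47 [0.645  0.1158 0.1105] F [-3.2 -0.8  3.6] w 0.0115
t 11.62 [0.6448 0.1158 0.2294] F [ 0.2  0.3 -0.8] w 0.045
t 12.86 [ 0.635  -0.129   0.2796] F [-0.2  0.1 -0. ] w 0.0448
half_tray pred uv [322. 180.] [(0.87, array([322., 184.]))]
[ 0.6323 -0.1298  0.2946  0.8   ] 0.981
t 14.1 [ 0.5117 -0.3303  0.28  ] F [ 0.3  0.7 -0.2] w 0.0453
half_grip pred uv [322. 179.] [(0.82, array([324., 184.]))]
[ 0.5082 -0.3323 -0.4364  0.8   ] 0.976
```

View pics/w2.png

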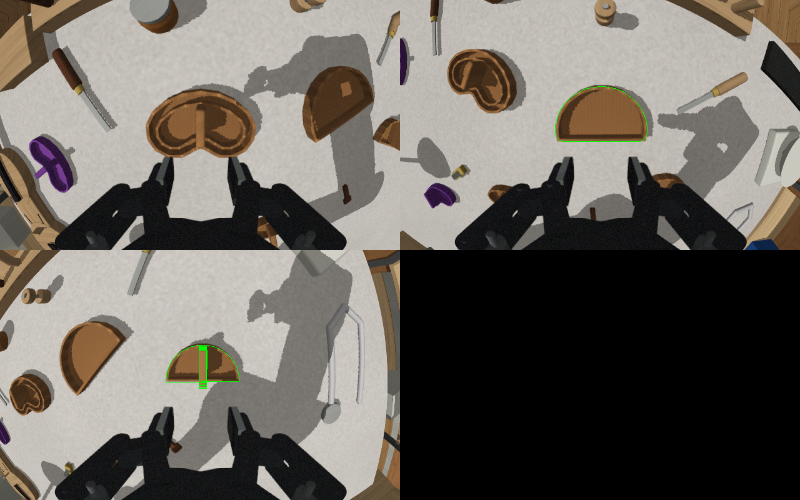

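The kidney caddy is nested. I'll enlarge the half caddy, because its bar may sit slightly off the modelled position.

```bash
python3 - <<'E'
import cv2,numpy as np
a=cv2.imread('pics/w_half_grip.png')[130:250,240:410]; b=cv2.imread('pics/k2.png')[110:270,210:430]
cv2.imwrite('pics/z.png',np.hstack([cv2.resize(a,(400,300),interpolation=2),cv2.resize(b,(400,300),interpolation=2)]))
E
```

```text
(no output)
```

View pics/z.png

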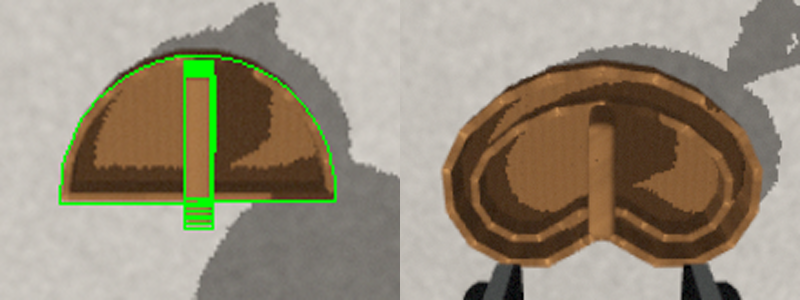

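```bash
python3 - <<'E'
from h import *
p,c=wristcam(); st()
r=pickle.load(open('res3.pkl','rb'))
a=p['frame'][130:250,240:410,::-1]
t=bot.camera('top'); u=project(t,np.array([[.51,-.332,.03]]))[0].astype(int)
b=t['frame'][u[1]-30:u[1]+30,u[0]-42:u[0]+43,::-1]
cv2.imwrite('pics/z2.png',np.hstack([cv2.resize(a,(400,300),interpolation=2),cv2.resize(b,(400,300),interpolation=2)]))
E
```

```text
t 14.25 [ 0.5113 -0.3308  0.28  ] F [-0.3 -0.5 -1.5] w 0.0451
```

View pics/z2.png

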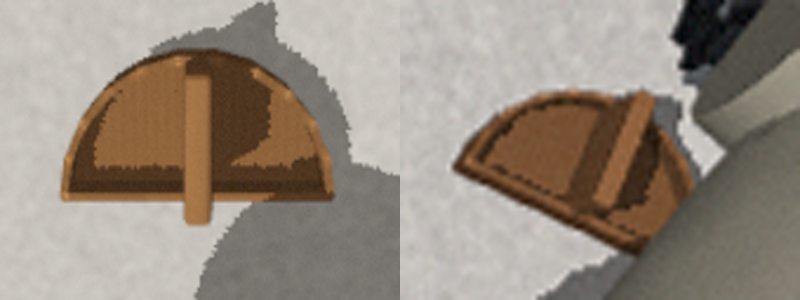

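The raw view shows the bar where the model puts it, within 1–2 mm. I'll pick it up and place it.

```bash
python3 - <<'E'
from h import *
r=pickle.load(open('res3.pkl','rb'))
pick(r['half_grip']); q=r['half_tray']; place(0,q)
p,c=wristcam(); im=np.ascontiguousarray(p['frame'][:,:,::-1])
for s,z in layers('half_tray',q[3])[4:5]: cv2.polylines(im,[np.round(project(c,world(s,z,*q[:3]))).astype(int)],True,(0,255,0),1)
for s,z in layers('half_grip',q[3]): cv2.polylines(im,[np.round(project(c,world(s,z+.106,*q[:3]))).astype(int)],True,(255,0,255),1)
cv2.imwrite('pics/hold2.png',im)
E
```

```text
t 16.19 [ 0.5084 -0.3325  0.1045] F [-0.7 -0.2  4.2] w 0.0112
t 16.89 [ 0.5078 -0.3319  0.2123] F [ 0.2  0.1 -2.1] w 0.0114
t 18.03 [ 0.6319 -0.1312  0.2099] F [ 1.1 -0.  -0.8] w 0.0116
```

View pics/hold2.png

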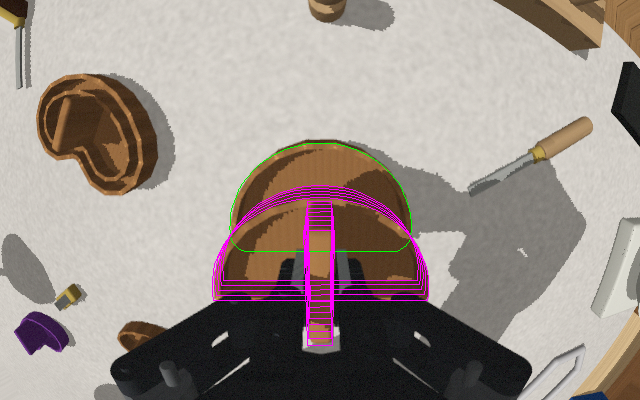

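The held half caddy also matches its model and lines up with the tray. I'll lower it, release it, back away and check both.

```bash
python3 - <<'E'
from h import *
r=pickle.load(open('res3.pkl','rb'))
lower(r['half_tray']); release(r['half_tray'])
a,b=r['kidney_tray'],r['half_tray']
bot.move_ptp([.56,-.01,.32],rot(0+np.pi)); bot.wait(.3); st()
p,c=wristcam(); im=p['frame'][:,:,::-1]
for n in ['kidney','half']:
    for k in ['_tray','_grip']:
        print(n+k,[(round(x['conf'],2),np.round(x['centre'])) for x in bot.regions_of(p,n+k)][:3])
cv2.imwrite('pics/end.png',cv2.resize(im[60:310,120:520],(800,500),interpolation=2))
E
```

```text
t 18.86 [ 0.6328 -0.13    0.1265] F [-0.6  0.4 -1.4] w 0.0115
t 19.57 [ 0.6322 -0.1298  0.1104] F [-3.2  0.8  5.7] w 0.0115
t 20.71 [ 0.6321 -0.1297  0.2294] F [ 0.1 -0.3 -0.8] w 0.0454
t 21.72 [ 0.5603 -0.0107  0.3191] F [-1.2 -0.5 -0.6] w 0.0448
kidney_tray [(0.64, array([221., 132.]))]
kidney_grip [(0.94, array([ 44., 140.])), (0.75, array([220., 115.]))]
half_tray [(0.92, array([420., 141.]))]
half_grip [(0.77, array([416., 120.]))]
```

View pics/end.png

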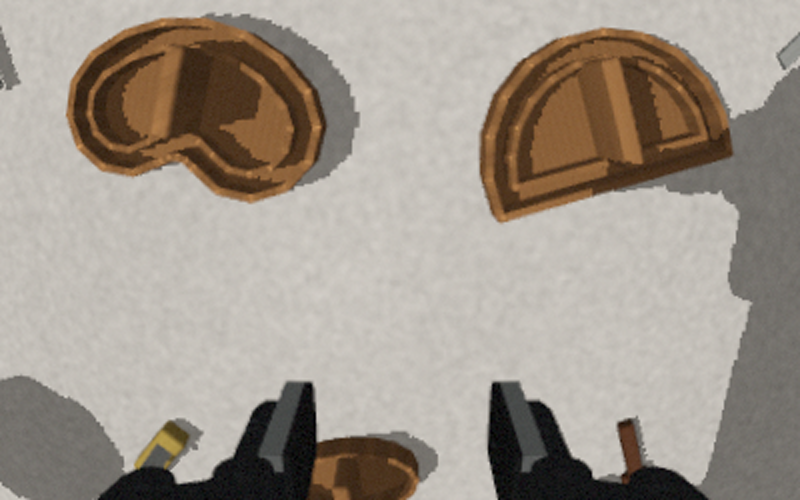

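Both caddies lie flat in their trays with a gap all round, so I'm handing in.

```bash
python3 -c "
from bench import bot
bot.finish_job()"
```

```text
the job is handed in; nothing more can be done
```

I lifted the brown kidney caddy first, then the half-round one, by their grip bars, nested each in its matching tray, and handed the job in at about 22 s of the 64 s allowed. I didn't touch the purple look-alikes or the oval caddy.

- **Flat on the floor:** in the last wrist picture both caddies have their outlines aligned with their trays and an open gap all round. Each met the tray floor at the expected height with about 4–6 N, and the gripper was clear of everything.
- **Forces:** the sampled wrist force stayed under 10 N. I read it only between moves, so I have no peak value.
- **Disagreement between cameras:** the top and scene cameras differed by up to 7 mm in x. I used close-up wrist camera fits instead, which matched the outlines with about 98% overlap.
- **Not measured:** I judged the final nesting from the last picture and the trained networks' detections, not from a fresh fit of each caddy's pose.

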